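Fit the microtube head to the vortex mixer and hold it down

TASK

Lift the loaded microtube head out of the accessory stand by its grip bar and fit it on the vortex mixer: start its keyed stem in the drive hub, turn it until the key slips into the keyway, and push it fully home. Keep pushing until the sprung drive is down at its stop, and finish there, still gripping the head and holding it pressed down; leave the cup head, the tip box, the bottle and the tube rack as they are.

Things in the scene. Friction and masses are not known exactly. Their poses are not given: they have to be found in the camera images.
- tube_head: Microtube head: black round block, 76 mm across, 32 mm high, eight white-capped tubes in its top (caps reach 40 mm above its underside), an upright aluminium grip bar in the middle (top 82 mm above the underside), a keyed stem below. 0.18 to 0.33 kg. Origin: centre of the flat underside (the shoulder that lands on the hub), z up, key towards -x; an upright rib on the block's side marks -x.
- tube_head_grip (a point): Middle of the microtube head's grip bar, on the axis, 66 mm above the block's underside, axes as the head's. The bar is 32 mm long along x, 14 mm thick along y (pinch it across y), and rises 50 mm from the block's top.
- tube_head_tip (a point): Lower end of the microtube head's steel stem, on the axis, 22 mm below the block's underside, axes as the head's. Stem 16 mm in diameter, its last 4 mm tapering to 9 mm. One key on its -x side: 5 mm wide, reaching out 12 mm from the axis, from the underside down to 15 mm below it, so the lowest 7 mm is a plain round pilot.
- stand: White accessory stand, 90 x 206 x 30 mm (x, y, z), fixed; origin: centre of its underside. Two plain round holes, 28 mm wide, 55 mm either side of the middle along y, hold the two heads by their stems, undersides resting on its top. Either head may be in either hole, turned up to 0.6 rad either way from the stand's own bearing.
- cup_head: The other head, which stays in the stand: a black rubber cup, 58 mm across and 42 mm high, with the same keyed stem. Origin: centre of its underside.
- mixer: Vortex mixer: white and grey housing 165 x 125 mm (x, y), deck 122 mm high, fixed; the panel with dial and switch faces -x. Origin: centre of its underside. An oiled steel drive hub stands upright in the middle of its deck: a ring 40 mm across, bore 17.6 mm in diameter and 27 mm deep, with one keyway 7 mm wide, open at the top and through the ring's side.
- drive_top (a point): Centre of the hub's top face, 150 mm above the bench, sinking with the drive. Axes are the mixer's, NOT the hub's: the keyway points anywhere within 0.6 rad either side of the mixer's -x and must be seen or felt for; the hub resists turning up to 0.2 N m. Home: the head's underside on this face, key in keyway. Key on top of the ring: underside 15 mm above it.
- touch (a joint): How far the sprung drive (hub and all) is pushed down: 0 up, 0.005 m at its stop. It takes about 6 N on the hub to start it down, rising evenly to about 13.5 N at the stop; the weight of the head is part of that.
- tip_box: Pipette tip box with blue deck and raised lid, 124 mm wide, 86 mm deep, 58 mm high (145 mm with the lid), a bystander. Origin: centre of its underside.
- bottle: Amber reagent bottle, 68 mm across, 125 mm high, a bystander. Origin: centre of its underside.
- tube_rack: Frosted microtube rack, 68 x 150 mm, 38 mm high with its tubes, a bystander. Origin: centre of its underside.
Not all that is in view belongs to the job. What is shaped like the stand but blue, green or turquoise is not meant.

How it is judged:
By the outcome, as a careful person would: the job done as asked, in the order asked, and still so for the second after the job is handed in, while the arm keeps its last pose, push and grip.
It also fails if it takes over 58 s, if anything falls off the work surface, if the arm or the gripper's body presses on something with over 40 N, if the wrist force passes 120 N, or if a joint passes its speed limit or range.

ROBOT

A 7-joint arm with a two-finger parallel gripper is mounted at the origin on the work surface. World frame = base frame: x ahead of the robot, y to its left, z up, the work surface at z = 0. Lengths are in m, angles in degrees, forces in N, time in s.
With the tool pointing down it reaches from about 0.425 to 0.875 m from the base axis. Payload 4.7 kg.
Tool frame: the origin (TCP) lies at the very end of the fingers, on their centre line; the grasp point (between the pads) lies 19 mm behind it; z points along the fingers, y is the line along which they close (so a half turn about z gives the same grasp; the last joint's range is limited). The gripper opens to 87 mm and grips with 3 to 60 N. Pads are 19 mm wide; open, the fingers measure 117 mm over their backs; the gripper's body (75 mm by 190 mm) begins 51 mm behind the grasp point.
Start: joints at [73.402, 18.392, -4.016, 83.108, 1.295, 78.541, -3.26], TCP at [0.194, -0.62, 0.223] pointing down, gripper open.
Joint ranges: [-163.93, 163.93], [-17.29, 119.83], [-79.2, 71.16], [3.27, 140.29], [-89.18, 269.18], [5.43, 117.66], [-154.24, 154.24]. Speed limits (degrees/s): [147.25, 147.25, 180, 180, 180, 180, 180].

INTERFACE

Orientations are given as [roll, pitch, yaw] about the fixed x, y, z axes, in that order (R = Rz(yaw) Ry(pitch) Rx(roll)).
In Python, from cell import get_obs, eyes, env gives the robot as it stands.
- The arm moves only by the tool servo_tool, never from a script. Its argument "series" is a list that holds one entry, the list of rows, each a list of 7 numbers: the shift along the tool's x, y, z in units of 300 mm (1.0 is 300 mm), then the turn, a rotation vector about the tool's x, y, z in units of pi rad (1.0 is pi rad), then the opening, from 0 (shut) to 1 (fully open). In form: [[[tx, ty, tz, wx, wy, wz, gripper], ...]]. A call has 1 to 12 rows; each row is the pose to reach, as a shift and turn from the pose commanded when the call began, along the tool's axes at that moment, turning the shorter way round; what a row does not reach only later rows make up. A row lasts 1/12 s, in which the tool goes at most 41.7 mm and 7.16 degrees, less where a joint would pass 70% of its speed; a pose out of reach is approached as far as the arm can. A call with a number of a shift or a turn outside -1 to 1 is refused whole. A call with a gripper value outside its range is refused whole. The fingers move at their own pace and stop on an object; "grip_force" is the grip in N (left out, the last holds). Time passes only in rows, so rows that repeat a pose let the fingers close. It gives the time, the measured TCP pose, the force, the opening and the grip force at its end, in the units of the state.
- get_obs(): the state, without advancing time (a new reading comes with each control period).
- eyes.read_camera(name): name is "side" or "top"; returns a dict with "frame" (480x640x3 uint8, red, green, blue), "depth" (480x640 float32, m along the optical axis (not along the pixel's ray), 0 where there is no reading), "fx", "fy", "cx", "cy" (pixels), "distortion" ([k1, k2, p1, p2, k3] as OpenCV has them; the pictures are not rectified), "origin" and "rotation" of the camera in the world. Camera axes: x right, y down, z forward; pixel columns grow to the right and rows downward; lengths in m; the calibration is good to about 2 mm. A picture is of the moment at which its call begins.
- env.sign_off(): hands the job in; it is judged then, once.
The state is a dict: "time_s": time; "qpos": joint angles; "joint_velocities": joint speeds; "effort": joint torques, N m; "tool_pos": TCP position; "tool_rot": TCP orientation; "force": force on the tool from outside, world axes, zero at the start; "wrist_torque": the same for the moment, N m; "grip_width": finger opening in m; "grasp_force": force on a finger pad.
Only numpy, scipy, OpenCV 4.12 (cv2) and the standard library are available. Lean on these libraries where they do the work, as an engineer would, in place of code of your own. Each camera call takes 0.05 s, during which the arm holds its last target. There are 200 camera calls.

## Working session

There is one attempt and no reset: what is moved stays moved. The work goes in short steps, Python scripts to look and compute and a tool call to move; the robot and the scene stay as the last step left them, time stands still between calls to the robot, and variables do not carry over. Pictures are saved under pics/ and viewed, at most 10 in all, crops included, and the job is handed in when it is done.

Besides the shell and the picture viewer there is one more tool, called as name(argument=value, ...) on one line, values as JSON. servo_tool: Moves the arm, as the interface text tells. Shifts and turns lie within -1 to 1; 1 stands for 300 mm of shift or pi rad of turn. Its arguments: {"type":"object","properties":{"series":{"type":"array"},"grip_force":{"type":"number"}},"required":["series"]}

```bash
mkdir -p pics
cat > h.py <<'E'
import numpy as np, cv2
from cell import get_obs, eyes, env
def cam(n):
    c=eyes.read_camera(n); c['K']=np.array([[c['fx'],0,c['cx']],[0,c['fy'],c['cy']],[0,0,1.]]); c['D']=np.array(c['distortion'],float)
    c['R']=np.array(c['rotation'],float).reshape(3,3) if np.size(c['rotation'])==9 else c['rotation']; c['o']=np.array(c['origin']); return c
def cloud(c):
    v,u=np.mgrid[:480,:640]; p=cv2.undistortPoints(np.stack([u,v],-1).reshape(-1,1,2).astype(np.float64),c['K'],c['D']).reshape(480,640,2)
    d=c['depth'].astype(float); P=np.dstack([p*d[...,None],d])@c['R'].T+c['o']; P[d==0]=np.nan; return P
E
python3 - <<'E'
from h import *
print(get_obs())
for n in('side','top'):
    c=cam(n); print(n,c['fx'],c['cx'],c['cy'],c['distortion'],c['origin'],c['rotation'])
    cv2.imwrite(f'pics/{n}0.png',c['frame'][...,::-1]); np.savez(n+'0.npz',P=cloud(c),f=c['frame'])
E
```

```text
{'time_s': 0.0, 'qpos': array([73.40092167, 18.4401418 , -4.01691667, 83.17495527,  1.29344911,
       78.54137494, -3.26001886]), 'joint_velocities': array([-0.0443639 , -0.03656938, -0.05540838, -0.06704716,  0.01517303,
        0.01527353, -0.0167825 ]), 'effort': array([ 2.95776736e-04, -4.91292143e+01, -4.03476460e-01, -3.12529421e+01,
       -6.38942141e-02,  4.39342414e-02,  1.60000941e-04]), 'tool_pos': array([ 0.19425885, -0.61970596,  0.22144897]), 'tool_rot': array([-1.79888692e+02,  3.82922282e-03,  1.74098190e+01]), 'force': array([ 0.28209684, -0.47984192, -0.50946818]), 'wrist_torque': array([ 0.00164473, -0.00479185, -0.02876047]), 'grasp_force': 0.0, 'grip_width': 0.08716435437317945}
side 499.0536732765691 328.4891594577958 243.17859507776487 [-0.12561146  0.          0.          0.          0.        ] [-0.02521015  0.68908068  0.9026848 ] [-132.71689641   -0.85135414 -137.84473369]Traceback (most recent call last):
  File "<stdin>", line 5, in <module>
  File "h.py", line 8, in cloud
    d=c['depth'].astype(float); P=np.dstack([p*d[...,None],d])@c['R'].T+c['o']; P[d==0]=np.nan; return P
                                  ~~~~~~~~~~~~~~~~~~~~~~~~~~~~~~~~~~~~~^~~~~~~
ValueError: operands could not be broadcast together with shapes (480,640) (3,)
```

View pics/side0.png

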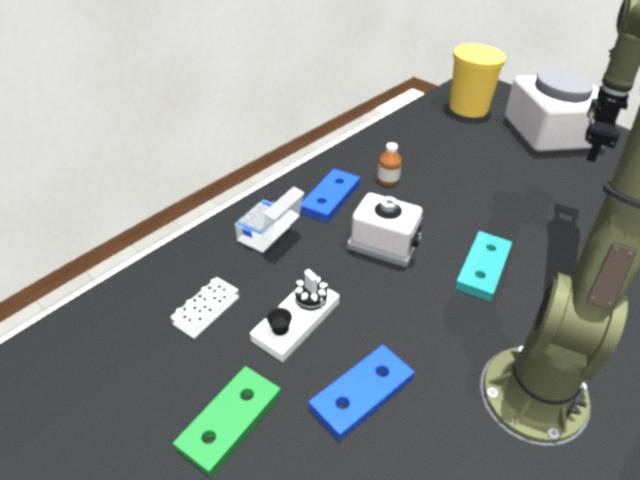

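The side view shows the white stand at about (296,318). The tube head is on it at (311,290) and the cup head at (279,320). The mixer hub is at (388,207), and the decoy stands are blue, green and turquoise. The camera rotation comes as roll, pitch, yaw, so I'll fix the helper.

```bash
sed -i "s/c\['R'\]=.*; c\['o'\]/c['R']=Rot.from_euler('xyz',c['rotation'],degrees=True).as_matrix(); c['o']/; 1a from scipy.spatial.transform import Rotation as Rot" h.py
python3 - <<'E'
from h import *
for n in('side','top'):
    c=cam(n); print(n,c['fx'],c['origin'],c['rotation'])
    P=cloud(c); cv2.imwrite(f'pics/{n}0.png',c['frame'][...,::-1]); np.savez(n+'0.npz',P=P,f=c['frame'],o=c['o'],R=c['R'],K=c['K'],D=c['D'])
    if n=='side':
        for q in [(311,273),(311,290),(279,314),(388,202),(280,340),(205,305)]: print(q,P[q[1],q[0]].round(4))
E
```

```text
side 499.0536732765691 [-0.02521015  0.68908068  0.9026848 ] [-132.71689641   -0.85135414 -137.84473369]
(311, 273) [0.5057 0.1424 0.1097]
(311, 290) [0.4954 0.1538 0.071 ]
(279, 314) [0.5082 0.2415 0.0546]
(388, 202) [ 0.5152 -0.146   0.1383]
(280, 340) [0.472  0.2754 0.0276]
(205, 305) [0.6663 0.3261 0.0295]
top 582.8052219112168 [0.27794393 0.05688957 1.56564065] [-169.47678237   -1.11488051  -91.57787871]
```

View pics/top0.png

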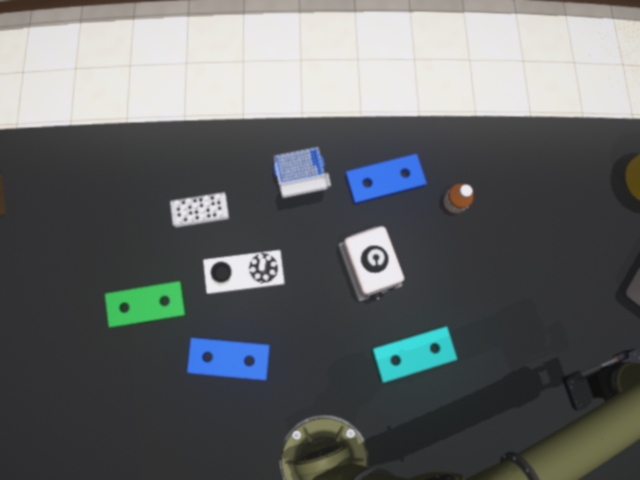

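In the top view:
- **Stand:** the white stand is at (244,271), with the tube head at (264,267) and the cup head at (221,271).
- **Mixer:** the hub is at (375,259).
- **Possible mistakes:** blue stands at (386,178) and (229,359), green at (145,304), turquoise at (415,354), and the cup head at (221,271).

I choose the white-capped head at (264,267). Next is a close crop to check it.

Run:
```python
from h import *
t=np.load('top0.npz'); s=np.load('side0.npz')
def cr(f,u,v,w=25): return cv2.resize(f[v-w:v+w,u-w:u+w,::-1],(400,300) if 0 else (300,300),interpolation=cv2.INTER_CUBIC)
a=np.vstack([np.hstack([cr(t['f'],264,267),cr(t['f'],375,259)]),np.hstack([cr(s['f'],311,290),cr(s['f'],388,207)])])
cv2.imwrite('pics/crop.png',a)
# stand top plane fit from both clouds
for n,d in(('top',t),('side',s)):
    P=d['P']; f=d['f'].astype(int)
    m=(np.abs(P[...,2]-.03)<.006)&(f.min(2)>150)&(P[...,0]>.38)&(P[...,0]<.6)&(P[...,1]>.05)&(P[...,1]<.35)
    q=P[m]; print(n,'stand',m.sum(),np.median(q[:,2]),cv2.minAreaRect(q[:,:2].astype(np.float32)*1000))
    m=(np.abs(P[...,2]-.122)<.008)&(f.min(2)>110)&(P[...,1]<0)&(P[...,0]>.35)&(P[...,0]<.7)&(P[...,1]>-.3)
    q=P[m]; print(n,'deck',m.sum(),np.median(q[:,2]),cv2.minAreaRect(q[:,:2].astype(np.float32)*1000))
    m=(P[...,2]>.142)&(P[...,2]<.16)&(P[...,1]<-.05)&(P[...,0]>.42)&(P[...,0]<.62)&(P[...,1]>-.25)
    q=P[m]; print(n,'hub',m.sum(),np.median(q,0),cv2.minAreaRect(q[:,:2].astype(np.float32)*1000))
    m=(P[...,2]>.095)&(P[...,2]<.13)&(P[...,1]>.05)&(P[...,1]<.3)&(P[...,0]>.4)&(P[...,0]<.62)
    q=P[m]; print(n,'bar',m.sum(),np.median(q,0),cv2.minAreaRect(q[:,:2].astype(np.float32)*1000))
```

```text
top stand 1381 0.02933003151172997 ((500.53436279296875, 201.65390014648438), (91.76575469970703, 205.09671020507812), 6.071565628051758)
top deck 1931 0.12049588753495954 ((510.6326904296875, -136.31387329101562), (154.09173583984375, 113.58718872070312), 18.089038848876953)
top hub 160 [ 0.5113888  -0.13627897  0.14885281] ((511.4690246582031, -136.59591674804688), (39.029415130615234, 40.282867431640625), 3.6605281829833984)
top bar 75 [0.50457851 0.14756845 0.10971299] ((506.0890808105469, 147.48841857910156), (14.205145835876465, 31.648561477661133), 81.62370300292969)
side stand 1663 0.02910866872535789 ((498.4370422363281, 201.09600830078125), (93.28477478027344, 209.48692321777344), 5.570445537567139)
side deck 1260 0.11980062523936547 ((505.81243896484375, -136.94525146484375), (150.22933959960938, 116.04644775390625), 17.374210357666016)
side hub 150 [ 0.50583739 -0.13530517  0.14765524] ((507.0138854980469, -137.44479370117188), (38.115997314453125, 40.01502990722656), 6.144680500030518)
side bar 111 [0.50107631 0.15009619 0.10826238] ((502.734375, 147.3283233642578), (14.573413848876953, 33.027931213378906), 80.6666488647461)
```

View pics/crop.png

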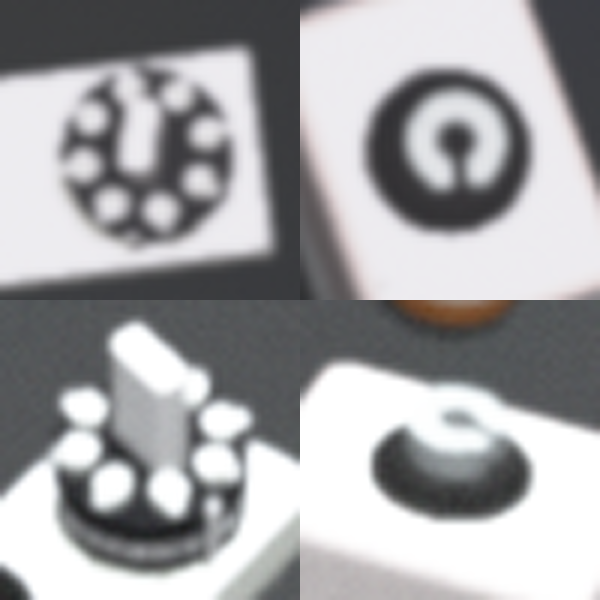

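The crop confirms the choice: the head with eight white caps, its bar and its rib, the rib pointing down in the top view (world -x). The hub's keyway also points down in the top crop. Now I'll measure the keyway bearing and work out the approach.

```bash
cat >> h.py <<'E'
def rel(x,y,z,yaw):
    o=get_obs(); R0=Rot.from_euler('xyz',o['tool_rot'],degrees=True); R1=Rot.from_euler('xyz',[180,0,yaw],degrees=True)
    d=R0.inv().apply(np.array([x,y,z])-o['tool_pos'])/.3; w=(R0.inv()*R1).as_rotvec()/np.pi
    print('row',np.r_[d,w].round(4))
def rayz(d,uv,z):
    p=cv2.undistortPoints(np.array(uv,float).reshape(-1,1,2),d['K'],d['D']).reshape(-1,2)
    r=np.c_[p,np.ones(len(p))]@d['R'].T; return d['o']+r*((z-d['o'][2])/r[:,2])[:,None]
E
python3 - <<'E'
from h import *
d=dict(np.load('top0.npz')); g=cv2.cvtColor(d['f'],cv2.COLOR_RGB2GRAY).astype(np.float32)
R=d['R']; c=np.array([.5115,-.1366])
def pix(P): 
    return cv2.projectPoints(np.atleast_2d(P),cv2.Rodrigues(R.T)[0],-R.T@d['o'],d['K'],d['D'])[0].reshape(-1,2)
for r in (.012,.014,.016):
    a=np.radians(np.arange(120,241,4)); P=np.c_[c[0]+r*np.cos(a),c[1]+r*np.sin(a),np.full(len(a),.15)]
    u=pix(P).astype(np.float32); v=cv2.remap(g,u[:,:1],u[:,1:],cv2.INTER_LINEAR).ravel()
    w=np.clip(v.max()*.85-v,0,None)**2; print(r,'keyway',(w*np.degrees(a)).sum()/w.sum(), v.astype(int))
rel(.45,-.35,.24,0); rel(.5045,.1474,.2,-8.8)
E
```

```text
0.012 keyway 187.28920626433555 [219 218 218 219 220 217 214 214 209 205 200 189 171 155 138 123 108 106
 118 129 142 159 175 188 193 199 203 207 206 207 207]
0.014 keyway 186.45740009731676 [224 224 225 225 225 226 225 224 223 219 213 207 188 168 147 128 108 114
 126 139 162 184 199 207 215 220 220 221 222 223 223]
0.016 keyway 185.80983597071796 [219 220 220 221 223 222 223 225 224 224 218 211 196 172 150 127 105 116
 127 150 175 196 210 220 222 224 226 225 225 225 226]
row [ 1.0824e+00 -6.0340e-01 -6.0200e-02 -4.0000e-04  1.0000e-04  9.6700e-02]
row [ 1.7518e+00 -2.1310e+00  7.5300e-02 -4.0000e-04  1.0000e-04  1.4560e-01]
```

servo_tool(series=[[[1.0, -0.56, -0.06, 0, 0, 0.097, 1], [1.0, -0.56, -0.06, 0, 0, 0.097, 1], [1.0, -0.56, -0.06, 0, 0, 0.097, 1], [1.0, -0.56, -0.06, 0, 0, 0.097, 1], [1.0, -0.56, -0.06, 0, 0, 0.097, 1], [1.0, -0.56, -0.06, 0, 0, 0.097, 1], [1.0, -0.56, -0.06, 0, 0, 0.097, 1], [1.0, -0.56, -0.06, 0, 0, 0.097, 1], [1.0, -0.56, -0.06, 0, 0, 0.097, 1], [1.0, -0.56, -0.06, 0, 0, 0.097, 1]]])

```text
time_s: 0.98
tool_pos: [0.4343, -0.3654, 0.2408]
tool_rot: [-179.9, -0.1, 0.5]
force: [-0.4, -0.2, 0.3]
grip_width: 0.0867
grasp_force: 0.0
```

```bash
python3 -c "
from h import *
rel(.5045,.1474,.2,-8.8);rel(.48,-.1,.22,-4)"
```

```text
row [ 2.4760e-01 -1.7072e+00  1.3870e-01 -5.0000e-04 -5.0000e-04  5.1500e-02]
row [ 1.593e-01 -8.833e-01  7.070e-02 -5.000e-04 -5.000e-04  2.480e-02]
```

servo_tool(series=[[[0.16, -0.88, 0.05, 0, 0, 0.025, 1], [0.16, -0.88, 0.05, 0, 0, 0.025, 1], [0.16, -0.88, 0.05, 0, 0, 0.025, 1], [0.16, -0.88, 0.05, 0, 0, 0.025, 1], [0.16, -0.88, 0.05, 0, 0, 0.025, 1], [0.16, -0.88, 0.05, 0, 0, 0.025, 1], [0.16, -0.88, 0.05, 0, 0, 0.025, 1]]])

```text
time_s: 1.57
tool_pos: [0.4788, -0.1015, 0.2254]
tool_rot: [-179.9, 0.0, -4.3]
force: [0.5, 0.8, 1.3]
grip_width: 0.0869
grasp_force: 0.0
```

```bash
python3 -c "
from h import *
rel(.5045,.1474,.16,-8.8)"
```

```text
row [ 2.330e-02 -8.335e-01  2.190e-01 -4.000e-04  0.000e+00  2.510e-02]
```

servo_tool(series=[[[0.023, -0.833, 0.1, 0, 0, 0.025, 1], [0.023, -0.833, 0.1, 0, 0, 0.025, 1], [0.023, -0.833, 0.1, 0, 0, 0.025, 1], [0.023, -0.833, 0.1, 0, 0, 0.025, 1], [0.023, -0.833, 0.1, 0, 0, 0.025, 1], [0.023, -0.833, 0.1, 0, 0, 0.025, 1], [0.023, -0.833, 0.1, 0, 0, 0.025, 1], [0.023, -0.833, 0.2, 0, 0, 0.025, 1], [0.023, -0.833, 0.2, 0, 0, 0.025, 1], [0.023, -0.833, 0.2, 0, 0, 0.025, 1]]])

```text
time_s: 2.4
tool_pos: [0.5044, 0.1402, 0.1641]
tool_rot: [179.9, 0.2, -9.2]
force: [0.0, -0.5, 0.2]
grip_width: 0.0869
grasp_force: 0.0
```

Run:
```python
from h import *
rel(.5045,.1474,.078,-8.8)
f=[]
for n in('top','side'):
    c=cam(n); u,v=((264,267) if n=='top' else (311,280)); w=55
    f.append(cv2.resize(c['frame'][v-w:v+w,u-w:u+w,::-1],(400,400),interpolation=cv2.INTER_CUBIC))
cv2.imwrite('pics/pre.png',np.hstack(f))
```

```text
row [-0.0023 -0.0244  0.2871  0.0006  0.0012 -0.002 ]
```

View pics/pre.png

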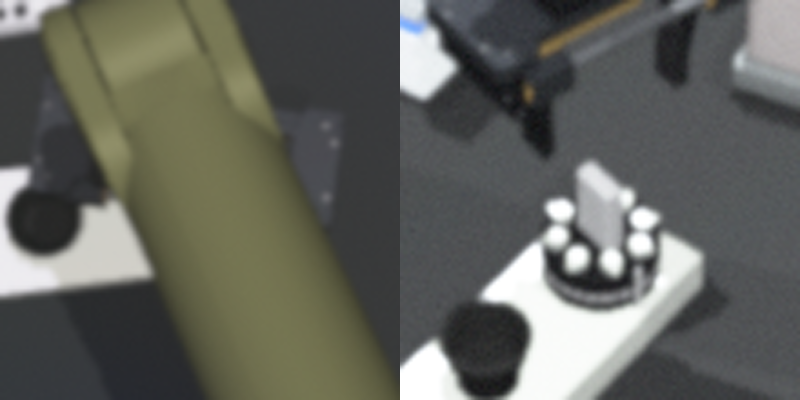

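The side view shows the fingers above and either side of the bar, which is at about (600,200) in the crop. The arm hides the head from the top camera. Going down.

servo_tool(series=[[[-0.002, -0.01, 0.1, 0, 0, -0.002, 1], [-0.002, -0.01, 0.18, 0, 0, -0.002, 1], [-0.002, -0.01, 0.22, 0, 0, -0.002, 1], [-0.002, -0.01, 0.22, 0, 0, -0.002, 1], [-0.002, -0.01, 0.22, 0, 0, -0.002, 1]]])

```text
time_s: 2.92
tool_pos: [0.5058, 0.1449, 0.1002]
tool_rot: [-180.0, -0.0, -8.7]
force: [-0.0, 1.0, 0.9]
grip_width: 0.0868
grasp_force: 0.0
```

```bash
python3 -c "
from h import *
rel(.5045,.1474,.078,-8.8)"
```

```text
row [-0.0054 -0.0076  0.0741 -0.     -0.0001  0.0003]
```

servo_tool(series=[[[-0.005, -0.007, 0.04, 0, 0, 0, 1], [-0.005, -0.007, 0.074, 0, 0, 0, 1], [-0.005, -0.007, 0.074, 0, 0, 0, 1], [-0.005, -0.007, 0.074, 0, 0, 0, 0], [-0.005, -0.007, 0.074, 0, 0, 0, 0], [-0.005, -0.007, 0.074, 0, 0, 0, 0], [-0.005, -0.007, 0.074, 0, 0, 0, 0], [-0.005, -0.007, 0.074, 0, 0, 0, 0], [-0.005, -0.007, 0.074, 0, 0, 0, 0], [-0.005, -0.007, 0.074, 0, 0, 0, 0], [-0.005, -0.007, 0.074, 0, 0, 0, 0], [-0.005, -0.007, 0.074, 0, 0, 0, 0]]], grip_force=45)

```text
time_s: 3.92
tool_pos: [0.5041, 0.1476, 0.0773]
tool_rot: [180.0, -0.0, -8.7]
force: [-0.4, 0.9, 0.9]
grip_width: 0.0349
grasp_force: 0.0
```

servo_tool(series=[[[0, 0, 0, 0, 0, 0, 0], [0, 0, 0, 0, 0, 0, 0], [0, 0, 0, 0, 0, 0, 0], [0, 0, 0, 0, 0, 0, 0], [0, 0, 0, 0, 0, 0, 0], [0, 0, 0, 0, 0, 0, 0], [0, 0, 0, 0, 0, 0, 0]]])

```text
time_s: 4.5
tool_pos: [0.5041, 0.1475, 0.0773]
tool_rot: [180.0, 0.0, -8.7]
force: [-0.4, -0.1, -0.3]
grip_width: 0.0135
grasp_force: 45.0
```

servo_tool(series=[[[0, 0, -0.05, 0, 0, 0, 0], [0, 0, -0.12, 0, 0, 0, 0], [0, 0, -0.22, 0, 0, 0, 0], [0, 0, -0.34, 0, 0, 0, 0], [0, 0, -0.46, 0, 0, 0, 0], [0, 0, -0.56, 0, 0, 0, 0], [0, 0, -0.6, 0, 0, 0, 0], [0, 0, -0.6, 0, 0, 0, 0], [0, 0, -0.6, 0, 0, 0, 0]]])

```text
time_s: 5.25
tool_pos: [0.5037, 0.1475, 0.2562]
tool_rot: [180.0, 0.1, -8.7]
force: [0.3, -0.4, -3.4]
grip_width: 0.0139
grasp_force: 45.0
```

```bash
python3 -c "
from h import *
print(get_obs()['tool_pos'],get_obs()['wrist_torque'])
rel(.5092,-.137,.255,6)"
```

```text
[0.50369282 0.14752388 0.25618406] [ 0.00639482  0.020672   -0.0227332 ]
row [ 1.615e-01  9.347e-01  4.300e-03  1.000e-04  3.000e-04 -8.160e-02]
```

servo_tool(series=[[[0.02, 0.06, 0, 0, 0, -0.01, 0], [0.04, 0.17, 0, 0, 0, -0.02, 0], [0.06, 0.29, 0, 0, 0, -0.03, 0], [0.08, 0.41, 0, 0, 0, -0.04, 0], [0.1, 0.53, 0, 0, 0, -0.05, 0], [0.12, 0.65, 0, 0, 0, -0.06, 0], [0.14, 0.76, 0, 0, 0, -0.07, 0], [0.15, 0.85, 0, 0, 0, -0.075, 0], [0.16, 0.91, 0, 0, 0, -0.08, 0], [0.161, 0.934, 0, 0, 0, -0.081, 0], [0.161, 0.934, 0, 0, 0, -0.081, 0], [0.161, 0.934, 0, 0, 0, -0.081, 0]]])

```text
time_s: 6.25
tool_pos: [0.5089, -0.1351, 0.2556]
tool_rot: [-179.9, 0.1, 5.9]
force: [0.3, 0.9, -2.2]
grip_width: 0.0134
grasp_force: 45.0
```

Run:
```python
from h import *
c=cam('side'); P=cloud(c); o=get_obs(); print(o['tool_pos'],o['tool_rot'])
u,v=388,180; a=c['frame'][v-75:v+75,u-100:u+100,::-1]
cv2.imwrite('pics/over.png',cv2.resize(a,(800,600),interpolation=cv2.INTER_CUBIC))
np.savez('side1.npz',P=P,f=c['frame'],o=c['o'],R=c['R'],K=c['K'],D=c['D'])
```

```text
[ 0.50924787 -0.13435     0.25616241] [-1.79887811e+02  9.05578386e-02  6.00594039e+00]
```

View pics/over.png

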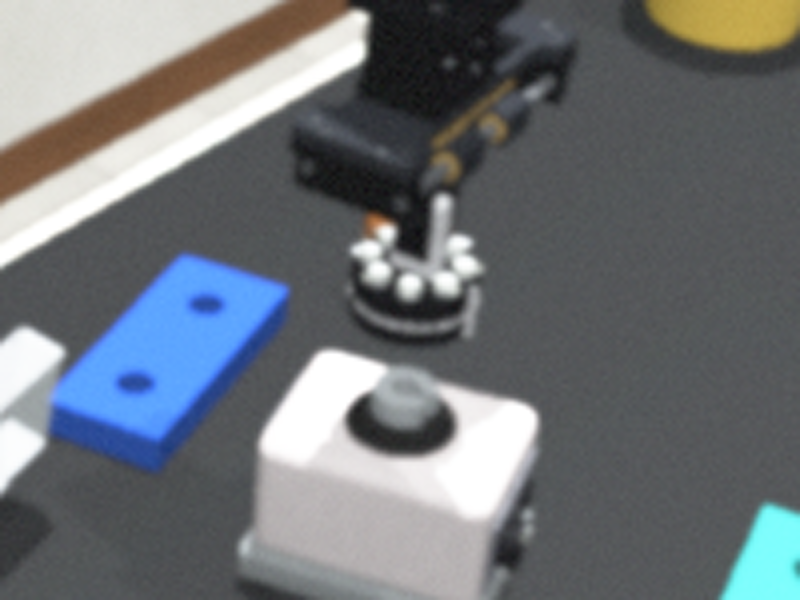

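The head hangs level over the hub, its rib facing the keyway side (470,310), with the hub at (405,390). I'll fit circles to the block wall and the hub wall in the same camera so that its bias cancels out.

Run:
```python
from h import *
from scipy.optimize import least_squares
def fit(q,r,c0):
    s=least_squares(lambda p:np.hypot(q[:,0]-p[0],q[:,1]-p[1])-r,c0,loss='soft_l1',f_scale=.0015); return s.x.round(4),len(q),np.abs(s.fun).mean().round(4)
o=get_obs()['tool_pos']; print(o)
for n,k in(('side0',0),('side1',1)):
    P=np.load(n+'.npz')['P']
    d=np.hypot(P[...,0]-.509,P[...,1]+.137)
    print(n,'hub',fit(P[(d<.026)&(P[...,2]>.13)&(P[...,2]<.144)],.020,[.509,-.137]))
    m=(d<.024)&(P[...,2]>.1445)&(P[...,2]<.156); q=P[m]; print(' top',len(q),q[:,:2].min(0),q[:,:2].max(0),np.median(q[:,2]))
    if k: print('block',fit(P[(d<.046)&(P[...,2]>.208)&(P[...,2]<.234)],.038,[.509,-.137]))
P=np.load('side0.npz')['P']; d=np.hypot(P[...,0]-.504,P[...,1]-.1474)
print('block in stand',fit(P[(d<.046)&(P[...,2]>.034)&(P[...,2]<.058)],.038,[.504,.1474]))
rel(.509,-.137,.25,6)
```

```text
[ 0.50924787 -0.13435     0.25616241]
side0 hub (array([ 0.5076, -0.1362]), 136, np.float64(0.003))
 top 125 [ 0.48823254 -0.15761753] [ 0.52683796 -0.11782558] 0.14797980172886682
side1 hub (array([ 0.5076, -0.1359]), 132, np.float64(0.003))
 top 125 [ 0.48782581 -0.15895832] [ 0.52946208 -0.11527854] 0.1480578843240501
block (array([ 0.5081, -0.1357]), 288, np.float64(0.0013))
block in stand (array([0.5036, 0.1461]), 262, np.float64(0.0022))
row [-0.0017  0.0087  0.0205 -0.0006  0.0005  0.    ]
```

servo_tool(series=[[[-0.001, 0.006, 0.04, 0, 0, 0, 0], [-0.001, 0.006, 0.08, 0, 0, 0, 0], [-0.001, 0.006, 0.1, 0, 0, 0, 0], [-0.001, 0.006, 0.11, 0, 0, 0, 0], [-0.001, 0.006, 0.11, 0, 0, 0, 0], [-0.001, 0.006, 0.11, 0, 0, 0, 0]]])

```text
time_s: 6.8
tool_pos: [0.5094, -0.1382, 0.2242]
tool_rot: [-180.0, 0.0, 5.9]
force: [-0.9, 0.4, -1.7]
grip_width: 0.0136
grasp_force: 45.0
```

```bash
python3 -c "
from h import *
rel(.509,-.1365,.215,6)"
```

```text
row [-0.0006 -0.0057  0.0305 -0.      0.0001 -0.0005]
```

servo_tool(series=[[[0, -0.006, 0.006, 0, 0, 0, 0], [0, -0.006, 0.012, 0, 0, 0, 0], [0, -0.006, 0.018, 0, 0, 0, 0], [0, -0.006, 0.024, 0, 0, 0, 0], [0, -0.006, 0.03, 0, 0, 0, 0], [0, -0.006, 0.03, 0, 0, 0, 0]]])

```text
time_s: 7.3
tool_pos: [0.5089, -0.1371, 0.215]
tool_rot: [180.0, 0.0, 5.9]
force: [0.2, -0.7, -2.2]
grip_width: 0.0137
grasp_force: 45.0
```

servo_tool(series=[[[0, 0, 0.004, 0, 0, 0, 0], [0, 0, 0.008, 0, 0, 0, 0], [0, 0, 0.012, 0, 0, 0, 0], [0, 0, 0.016, 0, 0, 0, 0], [0, 0, 0.02, 0, 0, 0, 0], [0, 0, 0.02, 0, 0, 0, 0]]])

```text
time_s: 7.8
tool_pos: [0.5089, -0.137, 0.209]
tool_rot: [180.0, 0.0, 5.9]
force: [-0.6, -1.0, -2.9]
grip_width: 0.0139
grasp_force: 45.0
```

servo_tool(series=[[[0, 0, 0.004, 0, 0, 0, 0], [0, 0, 0.008, 0, 0, 0, 0], [0, 0, 0.012, 0, 0, 0, 0], [0, 0, 0.016, 0, 0, 0, 0], [0, 0, 0.02, 0, 0, 0, 0], [0, 0, 0.02, 0, 0, 0, 0]]])

```text
time_s: 8.3
tool_pos: [0.509, -0.137, 0.203]
tool_rot: [180.0, 0.0, 5.9]
force: [-1.6, -3.1, -3.2]
grip_width: 0.0138
grasp_force: 45.0
```

servo_tool(series=[[[-0.001, 0.003, 0.004, 0, 0, 0, 0], [-0.002, 0.003, 0.008, 0, 0, 0, 0], [-0.002, 0.003, 0.012, 0, 0, 0, 0], [-0.002, 0.003, 0.016, 0, 0, 0, 0], [-0.002, 0.003, 0.016, 0, 0, 0, 0]]])

```text
time_s: 8.72
tool_pos: [0.5088, -0.1372, 0.1983]
tool_rot: [-180.0, -0.0, 5.9]
force: [-1.1, -1.4, -2.2]
grip_width: 0.0134
grasp_force: 45.0
```

```bash
python3 -c "
from h import *
print(get_obs()['wrist_torque'],get_obs()['force'])"
```

```text
[-0.31470849  0.17680838 -0.01655967] [-1.05415011 -1.39886483 -2.24332074]
```

Nearly home with little side force. Now I'll press in small steps.

servo_tool(series=[[[-0.001, 0.002, 0.004, 0, 0, 0, 0], [-0.001, 0.002, 0.008, 0, 0, 0, 0], [-0.001, 0.002, 0.012, 0, 0, 0, 0], [-0.001, 0.002, 0.012, 0, 0, 0, 0]]])

```text
time_s: 9.05
tool_pos: [0.5091, -0.1376, 0.196]
tool_rot: [180.0, -0.1, 5.9]
force: [-1.4, 0.4, 5.5]
grip_width: 0.0137
grasp_force: 45.0
```

servo_tool(series=[[[0, 0, 0.005, 0, 0, 0, 0], [0, 0, 0.01, 0, 0, 0, 0], [0, 0, 0.015, 0, 0, 0, 0], [0, 0, 0.02, 0, 0, 0, 0], [0, 0, 0.02, 0, 0, 0, 0], [0, 0, 0.02, 0, 0, 0, 0]]])

```text
time_s: 9.55
tool_pos: [0.5095, -0.1378, 0.1922]
tool_rot: [179.9, -0.2, 5.9]
force: [-5.8, 1.0, 13.9]
grip_width: 0.0133
grasp_force: 45.0
```

servo_tool(series=[[[-0.002, 0, 0.004, 0, 0, 0, 0], [-0.004, 0, 0.008, 0, 0, 0, 0], [-0.004, 0, 0.008, 0, 0, 0, 0], [-0.004, 0, 0.008, 0, 0, 0, 0]]])

```text
time_s: 9.88
tool_pos: [0.5095, -0.1379, 0.1921]
tool_rot: [179.9, -0.3, 5.9]
force: [-4.8, 1.9, 23.6]
grip_width: 0.0137
grasp_force: 45.0
```

Run:
```python
from h import *
c=cam('side'); o=get_obs(); print(o['tool_pos'],o['force'],o['wrist_torque'])
u,v=388,200; a=c['frame'][v-75:v+75,u-100:u+100,::-1]
cv2.imwrite('pics/home.png',cv2.resize(a,(800,600),interpolation=cv2.INTER_CUBIC))
P=cloud(c); d=np.hypot(P[...,0]-.5085,P[...,1]+.137); f=c['frame']
q=P[(d<.046)&(P[...,2]>.14)&(P[...,2]<.2)]; print(np.percentile(q[:,2],[1,5,50,95]))
```

```text
[ 0.50950918 -0.13780373  0.19204489] [-6.55523308  1.23844953 22.99457191] [0.58312818 1.78899654 0.00602017]
[0.14535944 0.14827031 0.17463111 0.19350735]
```

View pics/home.png

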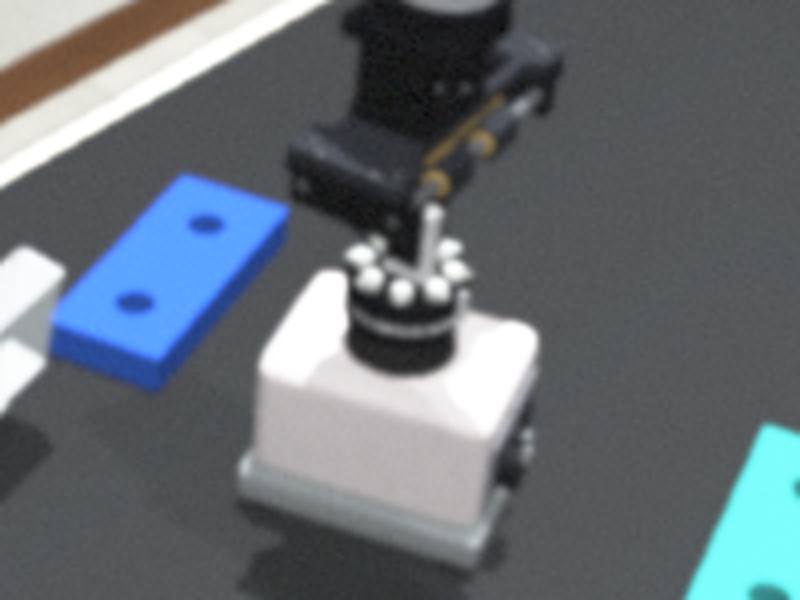

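The picture shows the head seated low on the hub at (405,310). The last 2.4 mm of commanded push moved the tool only 0.1 mm while the force rose from 14 to 23 N. The underside works out at about 0.145 m, so the drive is at its stop and the grip hasn't slipped. Handing in.

```bash
python3 -c "
from h import *
print(env.sign_off())"
```

```text
the job is handed in; nothing more can be done
None
```

The microtube head is keyed and fully home on the mixer hub, with the drive at its stop and the head still gripped and pressed down at about 23 N; I handed the job in at about 10 s on the robot's clock, and the sign-off gave no verdict.

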